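# Set the anode in the ring-plating cell

## Robot

A 6-joint arm with a two-finger parallel gripper is mounted at the origin on the work surface. World frame = base frame: x ahead of the robot, y to its left, z up, the work surface at z = 0. Lengths are in m, angles in rad, forces in N, time in s.
With the tool pointing down it reaches from about 0.35 to 0.975 m from the base axis. Payload 4.9 kg.
Tool frame: the origin (TCP) lies midway between the tips of the shut fingers; the grasp point (between the pads) lies 19 mm behind it (manip.pinch_z is the distance from the TCP to the grasp point, in m); z points along the fingers, y is the direction in which the jaws open and shut (so a half turn about z gives the same grasp; the last joint's range is limited). The gripper opens to 85 mm and grips with 20 to 120 N. Pads are 22 mm wide; open, the fingers measure 114 mm over their backs; the gripper's body (76 mm by 85 mm) begins 54 mm behind the grasp point. The pads swing forward as they close: fully open they stand 13 mm farther back than shut.
Start: joints at [-1.449, 0.053, 1.613, -0, 1.476, -0.119], TCP at [0.149, -0.607, 0.192] pointing down, gripper open.
Joint ranges: [-3.01, 3.01], [-1.01, 2.22], [0.06, 2.58], [-1.02, 4.17], [0.09, 2.62], [-3.14, 3.14]. Speed limits (rad/s): [2.57, 2.57, 3.14, 3.14, 3.14, 3.14].

## Interface

Orientations are given as a unit quaternion [w, x, y, z].
In Python, from plant import manip gives the robot as it stands.
- The arm moves only by the tool drive_tool, never from a script. Its argument "commands" is text: rows parted by semicolons, each of 5 numbers parted by spaces: the finger opening in mm, from 0 to 85.4, then the shift along the tool's x, y, z in units of 30 mm (1.0 is 30 mm), then the turn about the tool's z in degrees. A call has exactly 8 rows; each row shifts and turns the commanded pose from where the row before left it, along the tool's axes as they then stand; what a row does not reach is not made up. A row lasts 1/8 s, in which the tool goes at most 62.5 mm and 10.7 degrees, less where a joint would pass 70% of its speed; a pose out of reach is approached as far as the arm can. A call is refused whole if a number of a shift passes 1 or a number of a turn 10.7, either way. A call with a gripper value outside its range is refused whole. The fingers move at their own pace and stop on an object; the grip force is fixed at half the most. Time passes only in rows, so rows that do not move let the fingers close, or fill a call up. It gives the time, the measured TCP pose, the force and the opening at its end, in the units of the state.
- manip.state(): the state, without advancing time (a new reading comes with each control period).
- manip.grab_frame(name): name is "side" or "top"; returns the picture (400x640x3 uint8, red, green, blue); there is no depth.
- manip.camera_params(name): a dict with "fx", "fy", "cx", "cy" (pixels), "xyz" and "orientation" of the camera in the world. Camera axes: x right, y down, z forward; pixel columns grow to the right and rows downward; lengths in m; the calibration is good to about 2 mm. A picture is of the moment at which its call begins. camera_params takes no time and is no camera call.
- manip.job_done(): hands the job in, once; it reports no verdict.
The state is a dict: "time": time; "joint_pos": joint angles; "joint_vel": joint speeds; "joint_efforts": joint torques, N m; "tool_pos": TCP position; "tool_rot": TCP orientation; "contact_force": force on the tool from outside, world axes, zero at the start; "ft_torque": the same for the moment, N m; "gripper_width": opening from 0.0 (shut) to 1.0 (fully open).
Only numpy, scipy, OpenCV 4.12 (cv2) and the standard library are available. Lean on these libraries where they do the work, as an engineer would, in place of code of your own. Each camera call takes 0.05 s, during which the arm holds its last target. There are 200 camera calls.

## Task

Set up the ring-plating cell: first swing the clamp lever on the grey cell block fully open, clear of the guide hole; then take the anode (the long straight rod with the plain round black handle) by its handle out of the wooden rack. Lower it upright through the guide hole until its tip is about 45 mm below the mouth, without the rod ever touching the cell, as a touch would short it. Finish while holding it there, still, upright and centred in the hole, not letting go, and leave everything else where it is.

Things in the scene. Friction and masses are not known exactly. Their poses are not given: they have to be found in the camera images.
- bore_mouth (a point): Centre of the guide hole's mouth, on the flat top of the grey cell block (90 x 120 mm in plan, 70 mm tall, fixed to the bench; position and yaw vary). Hole: vertical, round, 24 mm wide, 62 mm deep, closed below; a thin steel ring marks its rim. Axes are the block's: z up, y towards the lever's pivot.
- lever (a joint): Angle of the clamp lever about its upright pivot on the block (rad). 0: it lies along the block's -y, its round pad over the hole; it grows to 1.75 (stop) as the lever swings open, anticlockwise seen from above, so the knob first moves towards the block's +x. Starts 0 to 0.3. Light friction (1 N at the knob); stays where it is left.
- lever_knob (a point): Middle of the lever's upright black round knob, 16 mm wide, 45 mm tall, standing on the lever's outer end 88 mm from the pivot axis; knob top 22 mm above this point. The flat steel lever's top is 22.5 mm below this point.
- lever_pivot (a point): Point on the lever's vertical pivot axis at the height of the knob's middle; 46 mm from the hole's axis, on the block's +y side.
- rack: Light wooden rack, 70 x 200 mm in plan, top board's upper face 115 mm above the bench, fixed. Origin centre of underside; its long side and row of three 16 mm holes (60 mm apart) lie along its y. Three tools hang in the holes by 26 mm flanges, in any order.
- anode: The anode: straight steel rod 8 mm in diameter, 90 mm long, below a flange 26 mm wide and 4 mm thick, with a plain round black handle 20 mm wide and 55 mm tall above it; about 70 g. Origin on its axis at the flange's underside; z along the axis towards the handle.
- anode_handle (a point): Centre of the anode's handle, 31.5 mm above the flange's underside: where to grip.
- anode_tip (a point): Lower end of the anode's rod, 121.5 mm below the handle's centre.
- burnisher_handle (a point): Bystander: hanging in the rack, black pear-shaped (mushroom) handle 32 mm across and 37 mm tall on a steel flange. Point at the handle's centre.
- punch_handle (a point): Bystander: hanging in the rack, black low square handle 28 x 28 x 18 mm on a steel flange. Point at the handle's centre.
- lamp: Bystander: small glass spirit lamp with steel cap and tube, 72 mm wide, 110 mm tall. Origin under its base.
- mallet: Bystander: small hammer lying on the bench.
- mandrel: Bystander: steel ring cone on a 60 mm foot, 110 mm tall. Origin under its base.
- stones: Bystander: clear compartment tray 80 x 110 x 20 mm. Origin under its base.
- dish: Bystander: white ceramic dish 90 mm wide, 20 mm tall. Origin under its base.
- jar: Bystander: amber glass jar 48 mm wide, 60 mm tall. Origin under its base.
Mind the look-alikes: they are no part of the job. Leave any purple look-alike of the part that bears bore_mouth alone. What is shaped like the anode but green is not meant.

How it is judged:
On the way, in this order (a step that is already met when the one before it is completed fails the run):
1. the clamp lever is swung open (beyond 1.2 rad) (value of joint lever above 1.2 rad), for 0.2 s.
2. the anode is held in the gripper, lifted clear of the rack (contact force between the fingers and anode above 1 N and height (world z) of anode_tip above 0.12 m), for 0.2 s.
3. the anode's tip is inside the guide hole, lever open (contact force between the fingers and anode above 1 N and value of joint lever above 1.2 rad and z of anode_tip in the frame of bore_mouth below -0.01 m and horizontal distance between anode_tip and bore_mouth below 0.008 m), for 0.1 s.
At the end, for the whole second after the job is handed in: The anode is held by the gripper alone (fingers press it with over 1 N, no contact with the cell), still (under 10 mm/s), upright within 0.07 rad, tip 35 to 55 mm below the mouth and within 4 mm of the hole's axis; the lever is open beyond 1.2 rad (value of joint lever above 1.2 rad and contact force between the fingers and anode above 1 N and z of anode_tip in the frame of bore_mouth between -0.055 and -0.035 m and horizontal distance between anode_tip and bore_mouth below 0.004 m and angle between anode's own z axis and vertical below 0.07 rad and linear speed of anode below 0.01 m/s and contact force between anode and cell below 0.2 N); the arm keeps its last pose, push and grip.
It fails at once if the anode touches the cell or its lever (contact force between anode and cell above 0.2 N).
It fails at once if a bystander is moved more than 30 mm (distance of any of burnisher_handle, punch_handle, lamp, mallet, mandrel, stones, dish, jar from where it was at the start of the episode above 0.03 m).
It also fails if it takes over 64 s, if anything falls off the work surface, if the arm or the gripper's body presses on something with over 40 N, if the wrist force passes 120 N, or if a joint passes its speed limit or range.

## Working session

There is one attempt and no reset: what is moved stays moved. The work goes in short steps, Python scripts to look and compute and a tool call to move; the robot and the scene stay as the last step left them, time stands still between calls to the robot, and variables do not carry over. Pictures are saved under pics/ and viewed, about 8 in all and at most 12, crops included, and the job is handed in when it is done.

Besides the shell and the picture viewer there is one more tool, called after ">>>" by a JSON object that holds its "api" and its "payload", one argument or row to a line. drive_tool: Moves the arm, as the interface text tells. Its arguments: {"type":"object","properties":{"commands":{"type":"string"}},"required":["commands"]}

```bash
mkdir -p pics; ls
python3 - <<'E'
from plant import manip
import cv2
for n in("side","top"):
    print(n,manip.camera_params(n)); cv2.imwrite(f"pics/{n}0.png",manip.grab_frame(n)[:,:,::-1])
print(manip.state())
E
```

```text
pics
side {'fx': 508.98142177254766, 'fy': 508.98142177254766, 'cx': 320.9808041502558, 'cy': 198.97183444553963, 'xyz': array([-0.02629633,  1.04893329,  1.02714417]), 'orientation': array([ 0.10447371, -0.21834802,  0.86854919, -0.4324716 ])}
top {'fx': 437.4935296804455, 'fy': 437.4935296804455, 'cx': 314.8590426037366, 'cy': 191.6408943279429, 'xyz': array([ 0.40613992, -0.03305994,  1.30404875]), 'orientation': array([-0.02937377,  0.71368562, -0.69917637,  0.03069875])}
{'time': 0.1, 'joint_pos': array([-1.44900193e+00,  5.33063401e-02,  1.61413942e+00,  1.92762371e-05,
        1.47599837e+00, -1.18980508e-01]), 'joint_vel': array([-0.00090148, -0.00171019, -0.00278532, -0.00214103,  0.00012768,
        0.00188097]), 'joint_efforts': array([-7.16462328e-04, -3.94902527e+01, -3.71363783e+01, -2.23521756e-04,
        3.87982363e-03, -9.82057912e-06]), 'tool_pos': array([ 0.14897595, -0.60633895,  0.19058673]), 'tool_rot': array([-9.25748662e-04,  9.92761864e-01,  1.20095898e-01,  8.29152689e-06]), 'contact_force': array([-1.05139616, -0.25002645, -0.28465621]), 'ft_torque': array([-0.01974018,  0.02604291,  0.04784217]), 'gripper_width': 1.001119513624671}
```

View pics/top0.png

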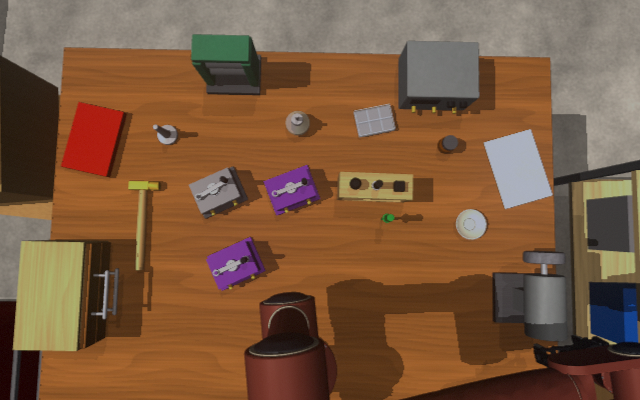

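View pics/side0.png

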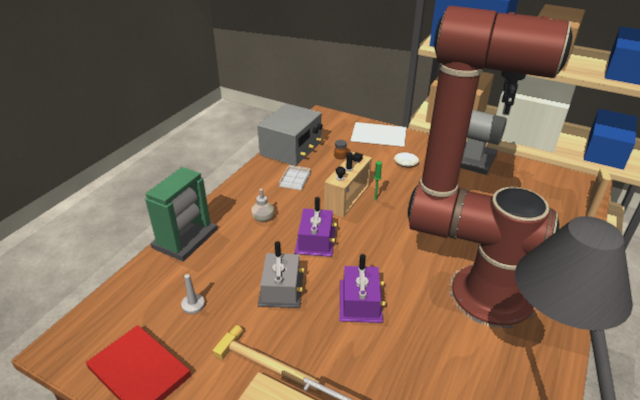

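Top view: the grey cell is at (218,191), with purple look-alikes at (291,190) and (235,265). The rack is at (376,186) with handles at (356,184), (377,184) and (400,186), and a green look-alike stands at (389,218). Next I'll enlarge both the cell and the rack in each camera.

Run:
```python
import cv2,numpy as np
t=cv2.imread("pics/top0.png");s=cv2.imread("pics/side0.png")
c=lambda im,x,y,w,h,k:cv2.resize(im[y:y+h,x:x+w],(400,300),interpolation=cv2.INTER_CUBIC)
a=np.vstack([np.hstack([c(t,180,160,80,60,5),c(t,335,155,80,60,5)]),np.hstack([c(s,240,235,80,60,5),c(s,315,140,80,60,5)])])
cv2.imwrite("pics/crop0.png",a)
```

```text
(no output)
```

View pics/crop0.png

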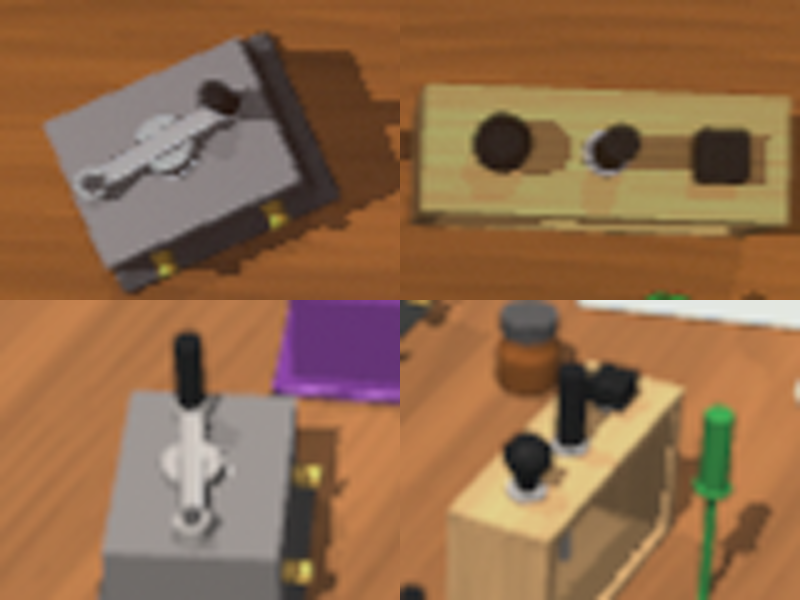

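```bash
cat > h.py <<'E'
import numpy as np,cv2
from scipy.spatial.transform import Rotation as R
from scipy.optimize import least_squares
from plant import manip
C={n:manip.camera_params(n) for n in("side","top")}
def rot(q): return R.from_quat(np.r_[q[1:],q[0]])
def ray(n,uv):
    c=C[n]; d=rot(c["orientation"]).apply([(uv[0]-c["cx"])/c["fx"],(uv[1]-c["cy"])/c["fy"],1]); return np.array(c["xyz"]),d
def plane(n,uv,z):
    o,d=ray(n,uv); return o+d*(z-o[2])/d[2]
def proj(n,p):
    c=C[n]; v=rot(c["orientation"]).inv().apply(np.asarray(p)-c["xyz"]); return np.c_[v[...,0]/v[...,2]*c["fx"]+c["cx"],v[...,1]/v[...,2]*c["fy"]+c["cy"]].squeeze()
def tri(t,s):
    r=least_squares(lambda p:np.r_[proj("top",p)-t,proj("side",p)-s],[.5,0,.1]); return r.x.round(4),r.fun.round(2)
E
python3 - <<'E'
from h import *
T=lambda u,v,x0,y0:np.array([x0+(u+.5)/5-.5,y0+(v+.5)/5-.5])
for n,a,b in[("knobtop",(213,92),(187,42)),("pivot",(92,184),(191,220)),("knobbase",(235,104),(190,103))]:
    print(n,*tri(T(*a,180,160),T(*b,240,235)))
co=np.array([plane("top",T(*a,180,160),.07)[:2] for a in[(44,124),(240,38),(300,190),(107,268)]])
print(co.round(4),co.mean(0),np.linalg.norm(np.roll(co,-1,0)-co,axis=1))
print("sidecorn",[plane("side",T(*a,240,235),.07)[:2].round(4) for a in[(130,92),(297,99),(280,257),(103,252)]])
print("handle top",*tri(T(620,138,255,155),T(572,68,235,140)) ) if 0 else None
a=T(623-400,137,335,155);b=T(572-400,370-300,315,140);print("handletop",*tri(a,b))
a=T(605-400,157,335,155);b=T(572-400,445-300,315,140);print("handlebase",*tri(a,b))
E
```

```text
knobtop [0.5391 0.2181 0.1233] [-0.05 -0.13  0.13  0.03]
pivot [0.4913 0.2931 0.0815] [-0.17 -0.41  0.4   0.07]
knobbase [0.5392 0.216  0.077 ] [-0.28 -0.66  0.67  0.13]
[[0.5245 0.3243]
 [0.5759 0.2151]
 [0.49   0.178 ]
 [0.4437 0.2851]] [0.50851217 0.25064186] [0.12062776 0.09356961 0.11669073 0.08972709]
sidecorn [array([0.5786, 0.2185]), array([0.4958, 0.1799]), array([0.4453, 0.2846]), array([0.5262, 0.3245])]
handletop [ 0.5313 -0.2011  0.1722] [-0.01 -0.04  0.05  0.  ]
handlebase [ 0.5268 -0.1991  0.1179] [-0.11 -0.29  0.36  0.04]
```

The anode is the middle tool, the tall plain cylinder: top crop (620,140), side crop (572,405), handle top triangulated at (0.531,-0.201,0.172). The left one is the pear-shaped burnisher, the right one the square punch, and the green one stands outside the rack. The cell's knob top is (0.539,0.218,0.123) and its pivot (0.491,0.293), 89 mm apart against the 88 given. Lever angle is about 0.12 rad.

```bash
cat >> h.py <<'E'
def cur():
    s=manip.state(); X=rot(s["tool_rot"]).as_matrix(); return np.array(s["tool_pos"]),np.degrees(np.arctan2(X[1,0],X[0,0])),X
def plan(wps,grip,p=None,f=None):
    """wps: list of (xyz, phi deg, rows); prints rows for tool pointing down"""
    if p is None: p,f,_=cur(); print("now",p.round(4),round(f,1))
    out=[]
    for q,g,n in wps:
        q=np.array(q,float); dp=(q-p)/n; df=(g-f)/n
        for i in range(n):
            a=np.radians(f); x=np.array([np.cos(a),np.sin(a),0]); y=np.array([np.sin(a),-np.cos(a),0])
            out.append("%g %.3f %.3f %.3f %.2f"%(grip,dp@x/.03,dp@y/.03,-dp[2]/.03,-df)); f+=df
        p=q
    for i in range(0,len(out),8): print("; ".join(out[i:i+8]))
E
python3 - <<'E'
from h import *
plan([((.25,-.38,.28),60,8),((.539,.2175,.20),122.3,24)],30)
E
```

```text
now [ 0.149  -0.6063  0.1906] 13.8
30 0.634 -0.816 -0.373 -5.78; 30 0.713 -0.748 -0.373 -5.78; 30 0.784 -0.672 -0.373 -5.78; 30 0.848 -0.590 -0.373 -5.78; 30 0.903 -0.501 -0.373 -5.78; 30 0.949 -0.408 -0.373 -5.78; 30 0.985 -0.311 -0.373 -5.78; 30 1.011 -0.210 -0.373 -5.78
30 0.919 -0.067 0.111 -2.60; 30 0.921 -0.026 0.111 -2.60; 30 0.922 0.016 0.111 -2.60; 30 0.920 0.058 0.111 -2.60; 30 0.916 0.099 0.111 -2.60; 30 0.911 0.141 0.111 -2.60; 30 0.904 0.182 0.111 -2.60; 30 0.895 0.223 0.111 -2.60
30 0.884 0.263 0.111 -2.60; 30 0.871 0.303 0.111 -2.60; 30 0.856 0.342 0.111 -2.60; 30 0.840 0.380 0.111 -2.60; 30 0.822 0.418 0.111 -2.60; 30 0.802 0.455 0.111 -2.60; 30 0.780 0.491 0.111 -2.60; 30 0.757 0.525 0.111 -2.60
30 0.733 0.559 0.111 -2.60; 30 0.707 0.592 0.111 -2.60; 30 0.679 0.623 0.111 -2.60; 30 0.650 0.653 0.111 -2.60; 30 0.620 0.682 0.111 -2.60; 30 0.589 0.710 0.111 -2.60; 30 0.556 0.735 0.111 -2.60; 30 0.522 0.760 0.111 -2.60
```

>>> {"api": "drive_tool", "payload": {
  "commands": "30 0.63 -0.82 -0.37 -5.8; 30 0.71 -0.75 -0.37 -5.8; 30 0.78 -0.67 -0.37 -5.8; 30 0.85 -0.59 -0.37 -5.8; 30 0.9 -0.5 -0.37 -5.8; 30 0.95 -0.41 -0.37 -5.8; 30 0.98 -0.31 -0.37 -5.8; 30 1 -0.21 -0.37 -5.8"
}}

```text
time: 1.1
tool_pos: [0.2493, -0.3796, 0.2803]
tool_rot: [-0.0, 0.864, 0.503, 0.0]
contact_force: [0.5, 0.6, 0.2]
gripper_width: 0.348
```

>>> {"api": "drive_tool", "payload": {
  "commands": "30 0.92 -0.07 0.11 -2.6; 30 0.92 -0.03 0.11 -2.6; 30 0.92 0.02 0.11 -2.6; 30 0.92 0.06 0.11 -2.6; 30 0.92 0.1 0.11 -2.6; 30 0.91 0.14 0.11 -2.6; 30 0.9 0.18 0.11 -2.6; 30 0.9 0.22 0.11 -2.6"
}}

```text
time: 2.1
tool_pos: [0.3446, -0.1801, 0.2535]
tool_rot: [-0.0, 0.76, 0.65, -0.0]
contact_force: [0.2, -0.6, -0.5]
gripper_width: 0.351
```

>>> {"api": "drive_tool", "payload": {
  "commands": "30 0.88 0.26 0.11 -2.6; 30 0.87 0.3 0.11 -2.6; 30 0.86 0.34 0.11 -2.6; 30 0.84 0.38 0.11 -2.6; 30 0.82 0.42 0.11 -2.6; 30 0.8 0.46 0.11 -2.6; 30 0.78 0.49 0.11 -2.6; 30 0.76 0.53 0.11 -2.6"
}}

```text
time: 3.1
tool_pos: [0.4401, 0.0194, 0.2271]
tool_rot: [-0.0, 0.63, 0.777, -0.0]
contact_force: [0.4, 0.6, 0.0]
gripper_width: 0.349
```

>>> {"api": "drive_tool", "payload": {
  "commands": "30 0.73 0.56 0.11 -2.6; 30 0.71 0.59 0.11 -2.6; 30 0.68 0.62 0.11 -2.6; 30 0.65 0.65 0.11 -2.6; 30 0.62 0.68 0.11 -2.6; 30 0.59 0.71 0.11 -2.6; 30 0.56 0.74 0.11 -2.6; 30 0.52 0.76 0.11 -2.6"
}}

```text
time: 4.1
tool_pos: [0.5352, 0.219, 0.2005]
tool_rot: [-0.0, 0.48, 0.878, -0.0]
contact_force: [0.6, -1.2, 1.0]
gripper_width: 0.35
```

Run:
```python
from h import *
plan([((.539,.2175,.092),122.3,8)],30)
piv=np.array([.4913,.2931]);w=[]
for k in range(1,17):
    a=np.radians(122.3-180+(98/16)*k); w.append((np.r_[piv+.088*np.array([np.cos(a),np.sin(a)]),.092],122.3+98/16*k,1))
plan(w,30,np.array([.539,.2175,.092]),122.3)
print(manip.state()["time"])
```

```text
now [0.5352 0.219  0.2005] 122.7
30 -0.014 0.010 0.452 0.05; 30 -0.014 0.010 0.452 0.05; 30 -0.014 0.010 0.452 0.05; 30 -0.014 0.010 0.452 0.05; 30 -0.014 0.010 0.452 0.05; 30 -0.014 0.010 0.452 0.05; 30 -0.014 0.010 0.452 0.05; 30 -0.014 0.010 0.452 0.05
30 0.063 0.316 -0.000 -6.13; 30 0.017 0.313 -0.000 -6.12; 30 0.017 0.313 -0.000 -6.12; 30 0.017 0.313 -0.000 -6.12; 30 0.017 0.313 -0.000 -6.12; 30 0.017 0.313 -0.000 -6.12; 30 0.017 0.313 -0.000 -6.12; 30 0.017 0.313 -0.000 -6.12
30 0.017 0.313 -0.000 -6.12; 30 0.017 0.313 -0.000 -6.12; 30 0.017 0.313 -0.000 -6.12; 30 0.017 0.313 -0.000 -6.12; 30 0.017 0.313 -0.000 -6.12; 30 0.017 0.313 -0.000 -6.12; 30 0.017 0.313 -0.000 -6.12; 30 0.017 0.313 -0.000 -6.12
4.1
```

>>> {"api": "drive_tool", "payload": {
  "commands": "30 -0.06 0.04 0 0; 30 -0.05 0.04 0.2 0; 30 0 0 0.5 0; 30 0 0 0.6 0; 30 0 0 0.6 0; 30 0 0 0.6 0; 30 0 0 0.6 0; 30 0 0 0.52 0"
}}

```text
time: 5.1
tool_pos: [0.5388, 0.2166, 0.0912]
tool_rot: [-0.0, 0.48, 0.877, -0.0]
contact_force: [1.0, -0.4, 0.7]
gripper_width: 0.352
```

>>> {"api": "drive_tool", "payload": {
  "commands": "30 0.06 0.31 0 -6.1; 30 0.02 0.31 0 -6.1; 30 0.02 0.31 0 -6.1; 30 0.02 0.31 0 -6.1; 30 0.02 0.31 0 -6.1; 30 0.02 0.31 0 -6.1; 30 0.02 0.31 0 -6.1; 30 0.02 0.31 0 -6.1"
}}

```text
time: 6.1
tool_pos: [0.5774, 0.2792, 0.0921]
tool_rot: [0.0, 0.073, 0.997, 0.0]
contact_force: [-0.3, -0.6, -0.5]
gripper_width: 0.35
```

>>> {"api": "drive_tool", "payload": {
  "commands": "30 0.02 0.31 0 -6.1; 30 0.02 0.31 0 -6.1; 30 0.02 0.31 0 -6.1; 30 0.02 0.31 0 -6.1; 30 0.02 0.31 0 -6.1; 30 0.02 0.31 0 -6.1; 30 0.02 0.31 0 -6.1; 30 0.02 0.31 0 -6.1"
}}

```text
time: 7.1
tool_pos: [0.5566, 0.3486, 0.0921]
tool_rot: [0.0, -0.345, 0.938, 0.0]
contact_force: [-0.1, 0.2, -0.3]
gripper_width: 0.357
```

>>> {"api": "drive_tool", "payload": {
  "commands": "30 0 0 0 0; 30 0 -0.1 0 0; 30 0 -0.1 -0.5 0; 30 0 0 -0.8 0; 30 0 0 -0.9 0; 30 0 0 -0.9 0; 30 0 0 -0.9 0; 30 0 0 -0.9 0"
}}

```text
time: 8.1
tool_pos: [0.5612, 0.3432, 0.2421]
tool_rot: [0.001, -0.343, 0.939, 0.0]
contact_force: [0.4, -0.6, 0.6]
gripper_width: 0.351
```

Run:
```python
from h import *
# next: to handle; rack row along y -> jaw must avoid neighbours
plan([((.50,0,.26),178,8),((.5305,-.2005,.26),180,8)],60)
T=lambda u,v,x0,y0:np.array([x0+(u+.5)/5-.5,y0+(v+.5)/5-.5])
rc=np.array([plane("top",T(*a,335,155),.115)[:2] for a in[(25,85),(390,98),(388,222),(18,215)]]);print(rc.round(4),rc.mean(0))
```

```text
now [0.5612 0.3432 0.2421] -139.9
60 1.116 -0.929 -0.074 -39.73; 60 1.453 -0.001 -0.074 -39.73; 60 1.118 0.928 -0.074 -39.73; 60 0.266 1.428 -0.074 -39.73; 60 -0.708 1.268 -0.074 -39.73; 60 -1.355 0.523 -0.074 -39.73; 60 -1.376 -0.464 -0.074 -39.73; 60 -0.762 -1.237 -0.074 -39.73
60 -0.156 -0.830 -0.000 -0.25; 60 -0.153 -0.831 -0.000 -0.25; 60 -0.149 -0.832 -0.000 -0.25; 60 -0.145 -0.832 -0.000 -0.25; 60 -0.142 -0.833 -0.000 -0.25; 60 -0.138 -0.834 -0.000 -0.25; 60 -0.134 -0.834 -0.000 -0.25; 60 -0.131 -0.835 -0.000 -0.25
[[ 0.5639 -0.1009]
 [ 0.5609 -0.3009]
 [ 0.4928 -0.2999]
 [ 0.4925 -0.0982]] [ 0.52752461 -0.19996596]
```

Run:
```python
from h import *
p,f,_=cur()
plan([((.53,-.20,.26),90.3,20),((.53,-.20,.24),90.3,4)],60,p,f%360)
```

```text
60 0.623 -0.659 -0.030 6.49; 60 0.545 -0.725 -0.030 6.49; 60 0.459 -0.782 -0.030 6.49; 60 0.368 -0.829 -0.030 6.49; 60 0.272 -0.865 -0.030 6.49; 60 0.172 -0.890 -0.030 6.49; 60 0.070 -0.904 -0.030 6.49; 60 -0.032 -0.906 -0.030 6.49
60 -0.134 -0.897 -0.030 6.49; 60 -0.235 -0.876 -0.030 6.49; 60 -0.332 -0.844 -0.030 6.49; 60 -0.426 -0.801 -0.030 6.49; 60 -0.513 -0.747 -0.030 6.49; 60 -0.595 -0.685 -0.030 6.49; 60 -0.668 -0.613 -0.030 6.49; 60 -0.733 -0.534 -0.030 6.49
60 -0.789 -0.447 -0.030 6.49; 60 -0.834 -0.355 -0.030 6.49; 60 -0.869 -0.259 -0.030 6.49; 60 -0.893 -0.159 -0.030 6.49; 60 0.000 0.000 0.167 -0.00; 60 0.000 0.000 0.167 -0.00; 60 0.000 0.000 0.167 -0.00; 60 0.000 0.000 0.167 -0.00
```

>>> {"api": "drive_tool", "payload": {
  "commands": "60 0.62 -0.66 -0.03 6.5; 60 0.55 -0.73 -0.03 6.5; 60 0.46 -0.78 -0.03 6.5; 60 0.37 -0.83 -0.03 6.5; 60 0.27 -0.87 -0.03 6.5; 60 0.17 -0.89 -0.03 6.5; 60 0.07 -0.9 -0.03 6.5; 60 -0.03 -0.91 -0.03 6.5"
}}

```text
time: 9.1
tool_pos: [0.5487, 0.1247, 0.2485]
tool_rot: [0.001, 0.105, 0.994, 0.0]
contact_force: [-0.7, -0.1, 0.2]
gripper_width: 0.704
```

>>> {"api": "drive_tool", "payload": {
  "commands": "60 -0.13 -0.9 -0.03 6.5; 60 -0.24 -0.88 -0.03 6.5; 60 -0.33 -0.84 -0.03 6.5; 60 -0.43 -0.8 -0.03 6.5; 60 -0.51 -0.75 -0.03 6.5; 60 -0.6 -0.69 -0.03 6.5; 60 -0.67 -0.61 -0.03 6.5; 60 -0.73 -0.53 -0.03 6.5"
}}

```text
time: 10.1
tool_pos: [0.5359, -0.0929, 0.2557]
tool_rot: [0.001, 0.531, 0.848, 0.0]
contact_force: [-0.0, -0.0, -0.7]
gripper_width: 0.701
```

>>> {"api": "drive_tool", "payload": {
  "commands": "60 -0.79 -0.45 -0.03 6.5; 60 -0.83 -0.36 -0.03 6.5; 60 -0.87 -0.26 -0.03 6.5; 60 -0.89 -0.16 -0.03 6.5; 60 0 0 0.17 0; 60 0 0 0.17 0; 60 0 0 0.17 0; 60 0 0 0 0"
}}

```text
time: 11.1
tool_pos: [0.5288, -0.1992, 0.2416]
tool_rot: [-0.001, 0.705, 0.709, -0.0]
contact_force: [0.2, -0.7, 0.1]
gripper_width: 0.705
```

Run:
```python
from h import *
plan([((.5295,-.2003,.24),90.3,2)],60)
t=manip.grab_frame("top")[:,:,::-1];s=manip.grab_frame("side")[:,:,::-1]
cv2.imwrite("pics/t1.png",t);cv2.imwrite("pics/s1.png",s)
c=lambda im,x,y,w,h:cv2.resize(im[y:y+h,x:x+w],(400,300),interpolation=cv2.INTER_CUBIC)
cv2.imwrite("pics/crop1.png",np.vstack([np.hstack([c(t,180,160,80,60),c(t,335,155,80,60)]),np.hstack([c(s,240,235,80,60),c(s,315,140,80,60)])]))
```

```text
now [ 0.5288 -0.1992  0.2416] 90.3
60 -0.019 0.011 0.027 -0.02; 60 -0.019 0.011 0.027 -0.02
```

View pics/crop1.png

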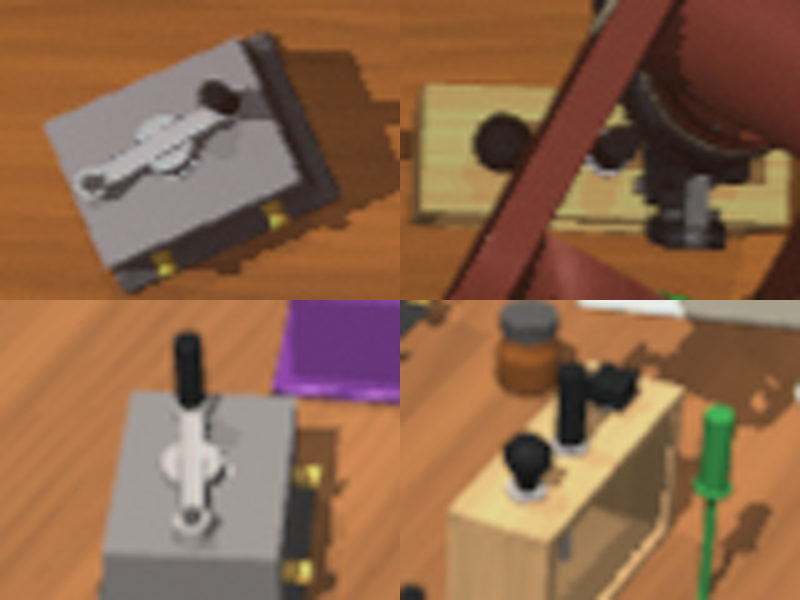

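The lever has not moved: the crop looks the same as before. I'll compare where the gripper appears in the images with its reported pose.

Run:
```python
from h import *
p,f,X=cur()
ims=[]
for n,fn in(("top","t1"),("side","s1")):
    im=cv2.imread(f"pics/{fn}.png"); u=proj(n,p); print(n,u,proj(n,[.53,-.2,.172]))
    pts=[p, p+X@[0,0.04,0],p-X@[0,0.04,0],p-X@[0,0,.1]]
    x0,y0=int(u[0])-80,max(0,int(u[1])-60); c=cv2.resize(im[y0:y0+150,x0:x0+160],None,fx=2.5,fy=2.5,interpolation=cv2.INTER_CUBIC)
    c=cv2.copyMakeBorder(c,0,375-c.shape[0],0,400-c.shape[1],0)
    for q in pts:
        a=(proj(n,q)-[x0,y0])*2.5; cv2.drawMarker(c,tuple(int(v) for v in a),(0,255,255),cv2.MARKER_CROSS,12,1)
    ims.append(c)
cv2.imwrite("pics/tcp1.png",np.hstack(ims))
```

```text
top [382.82850375 179.76125378] [378.76613578 182.4611871 ]
side [350.39523351 134.55923289] [349.27213103 153.92302192]
```

View pics/tcp1.png

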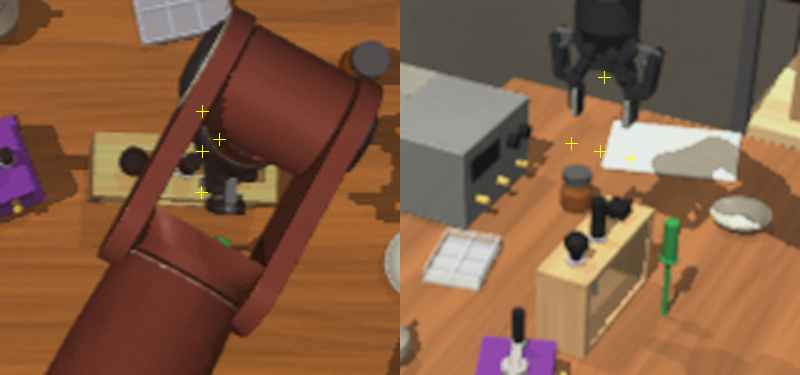

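Run:
```python
from h import *
p,f,X=cur(); print(manip.state()["joint_pos"])
for n in C: print(n,proj(n,[0,0,0.0]),proj(n,[0,0,.2]), proj(n,[.149,-.606,.19]))
x0,y0=302,119
T=lambda u,v:np.array([302+u/2.5,119+v/2.5]);S=lambda u,v:np.array([270+u/2.5,74+v/2.5])
for t in[(230,178),(225,200)]: print(tri(T(*t),S(228,123)))
a=cv2.imread("pics/t1.png")[119:219,342:442];a=cv2.resize(a,(400,400),interpolation=cv2.INTER_CUBIC)
b=cv2.imread("pics/s1.png")[64:164,300:400];b=cv2.resize(b,(400,400),interpolation=cv2.INTER_CUBIC)
c=np.vstack([np.hstack([a,b])]);c=np.clip(c.astype(float)*1.6,0,255).astype('uint8');cv2.imwrite("pics/g.png",c)
```

```text
[-4.92166037e-01 -1.14066989e-01  1.69218645e+00  6.35772541e-05
  1.56362403e+00 -4.96483721e-01]
side [492.51570658 293.44182141] [509.70245205 237.65933008] [501.43069891 122.36809721]
top [299.32017789 369.62400894] [296.63941536 395.9422277 ] [541.6929159  337.29431903]
(array([ 0.5019, -0.2198,  0.2789]), array([-0.19, -0.51,  0.69,  0.06]))
(array([ 0.4867, -0.2116,  0.2859]), array([-1.2 , -3.16,  4.32,  0.33]))
```

View pics/g.png

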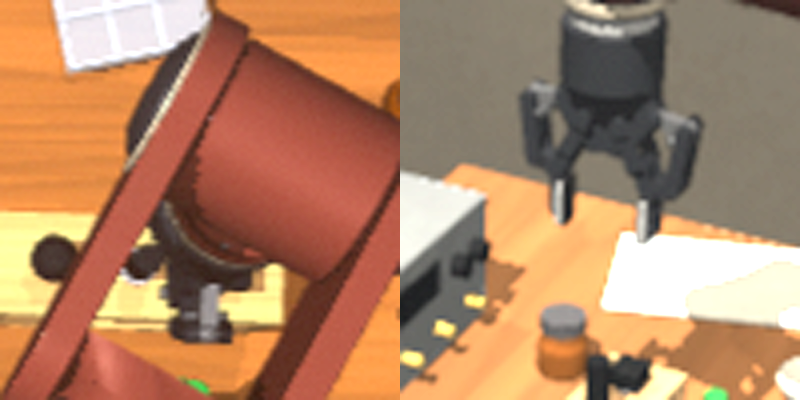

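Run:
```python
from h import *
p,f,X=cur()
print("knuckle",tri(np.array([394.5,194]),np.array([371.25,95.25])))
o,d=ray("side",(351.4,121.75))
for y in(-.199,-.21,-.22,-.23): print(y,o+d*(y-o[1])/d[1])
# initial image, side tip ~ (507,110)
o,d=ray("side",(507,110)); print("init",o+d*(-.606-o[1])/d[1])
# FK consistency: planar-arm flange height guess
s=manip.state(); print(s["tool_pos"],s["joint_pos"])
```

```text
knuckle (array([ 0.4794, -0.2036,  0.3838]), array([ 0.65,  1.71, -2.48, -0.19]))
-0.199 [ 0.527653   -0.199       0.28719429]
-0.21 [ 0.53253583 -0.21        0.28067195]
-0.22 [ 0.53697476 -0.22        0.27474255]
-0.23 [ 0.5414137  -0.23        0.26881315]
init [ 0.14123902 -0.606       0.23873585]
[ 0.52913663 -0.19949338  0.24236523] [-4.92166037e-01 -1.14066989e-01  1.69218645e+00  6.35772541e-05
  1.56362403e+00 -4.96483721e-01]
```

>>> {"api": "drive_tool", "payload": {
  "commands": "0 0 0 0 0; 0 0 0 0 0; 0 0 0 0 0; 0 0 0 0 0; 0 0 0 0 0; 0 0 0 0 0; 0 0 0 0 0; 0 0 0 0 0"
}}

```text
time: 12.2
tool_pos: [0.5291, -0.2, 0.2424]
tool_rot: [0.0, 0.706, 0.708, 0.0]
contact_force: [0.5, -0.6, 1.2]
gripper_width: -0.001
```

Run:
```python
from h import *
p,f,X=cur()
ims=[]
for n,o,fn,(x0,y0) in(("top","t1","t2",(342,119)),("side","s1","s2",(300,64))):
    im=manip.grab_frame(n)[:,:,::-1].copy(); cv2.imwrite(f"pics/{fn}.png",im)
    c=cv2.resize(im[y0:y0+100,x0:x0+100],(400,400),interpolation=cv2.INTER_CUBIC)
    c=np.clip(c*1.6,0,255).astype('uint8')
    for k in(0,.02,.04,.06,.08,.1):
        a=(proj(n,p-X@[0,0,k])-[x0,y0]+.5)*4; cv2.circle(c,tuple(int(v) for v in a),3,(0,255,255),1)
    ims.append(c)
cv2.imwrite("pics/g2.png",np.hstack(ims)); print(p,manip.state()["gripper_width"])
```

```text
[ 0.52909369 -0.20002775  0.24242942] 0.000994818277853126
```

View pics/g2.png

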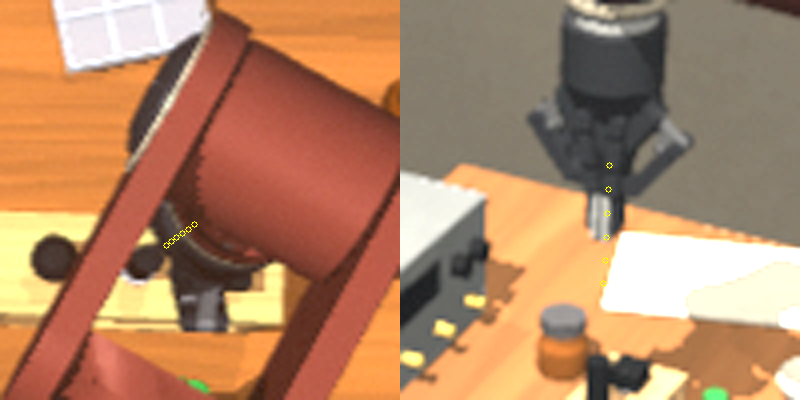

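>>> {"api": "drive_tool", "payload": {
  "commands": "0 0 0 0.5 0; 0 0 0 0.6 0; 0 0 0 0.6 0; 0 0 0 0.5 0; 0 0 0 0.3 0; 0 0 0 0.1 0; 0 0 0 0 0; 0 0 0 0 0"
}}

```text
time: 13.3
tool_pos: [0.5295, -0.2003, 0.1653]
tool_rot: [0.001, 0.706, 0.708, 0.0]
contact_force: [0.6, -0.9, 0.5]
gripper_width: -0.002
```

Run:
```python
from h import *
p,f,X=cur()
ims=[]
for n,o,fn,(x0,y0) in(("top","t1","t3",(335,130)),("side","s1","s3",(310,90))):
    im=manip.grab_frame(n)[:,:,::-1].copy(); cv2.imwrite(f"pics/{fn}.png",im)
    c=cv2.resize(im[y0:y0+80,x0:x0+80],(400,400),interpolation=cv2.INTER_CUBIC)
    c=np.clip(c*1.6,0,255).astype('uint8')
    for k in(0,.02,.04,.06,.08,.1):
        a=(proj(n,p-X@[0,0,k])-[x0,y0]+.5)*5; cv2.circle(c,tuple(int(v) for v in a),2,(0,255,255),1)
    ims.append(c)
cv2.imwrite("pics/g3.png",np.hstack(ims)); print(p,manip.state()["contact_force"])
```

```text
[ 0.52954963 -0.20027996  0.16528762] [0.71182831 0.55272563 0.1490575 ]
```

View pics/g3.png

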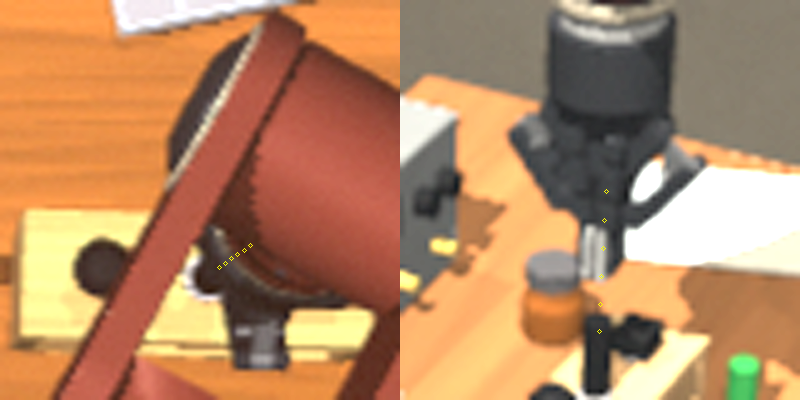

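The robot's reported z does not match the images. Reported TCP z is 0.165, inside the handle, yet the tip is clearly about 22 mm above the handle top with no force. The real fingertips therefore sit about 37 mm higher than reported (x and y agree), so the fingers passed over the knob. I'll redo the lever with this offset.

Run:
```python
from h import *
plan([((.53,-.20,.23),90.3,3),((.539,.2175,.20),122.3,16),((.539,.2175,.14),122.3,5)],30)
```

```text
now [ 0.5295 -0.2002  0.1652] 90.2
30 0.003 0.006 -0.720 -0.04; 30 0.003 0.006 -0.720 -0.04; 30 0.003 0.006 -0.720 -0.04; 30 0.870 0.023 0.062 -2.00; 30 0.868 0.054 0.062 -2.00; 30 0.866 0.084 0.062 -2.00; 30 0.862 0.114 0.062 -2.00; 30 0.858 0.144 0.062 -2.00
30 0.852 0.174 0.062 -2.00; 30 0.846 0.204 0.062 -2.00; 30 0.838 0.233 0.062 -2.00; 30 0.830 0.262 0.062 -2.00; 30 0.820 0.291 0.062 -2.00; 30 0.809 0.319 0.062 -2.00; 30 0.798 0.347 0.062 -2.00; 30 0.785 0.375 0.062 -2.00
30 0.771 0.402 0.062 -2.00; 30 0.757 0.429 0.062 -2.00; 30 0.742 0.455 0.062 -2.00; 30 0.000 0.000 0.400 -0.00; 30 0.000 0.000 0.400 -0.00; 30 0.000 0.000 0.400 -0.00; 30 0.000 0.000 0.400 -0.00; 30 0.000 0.000 0.400 -0.00
```

>>> {"api": "drive_tool", "payload": {
  "commands": "30 0 0 -0.72 0; 30 0 0 -0.72 0; 30 0 0 -0.72 0; 30 0.87 0.02 0.06 -2; 30 0.87 0.05 0.06 -2; 30 0.87 0.08 0.06 -2; 30 0.86 0.11 0.06 -2; 30 0.86 0.14 0.06 -2"
}}

```text
time: 14.4
tool_pos: [0.5321, -0.0687, 0.2221]
tool_rot: [0.001, 0.641, 0.767, 0.0]
contact_force: [0.1, 0.5, -0.9]
gripper_width: 0.352
```

>>> {"api": "drive_tool", "payload": {
  "commands": "30 0.85 0.17 0.06 -2; 30 0.85 0.2 0.06 -2; 30 0.84 0.23 0.06 -2; 30 0.83 0.26 0.06 -2; 30 0.82 0.29 0.06 -2; 30 0.81 0.32 0.06 -2; 30 0.8 0.35 0.06 -2; 30 0.79 0.38 0.06 -2"
}}

```text
time: 15.4
tool_pos: [0.5367, 0.1406, 0.2077]
tool_rot: [0.001, 0.528, 0.849, 0.001]
contact_force: [-0.1, 0.2, 0.2]
gripper_width: 0.354
```

>>> {"api": "drive_tool", "payload": {
  "commands": "30 0.77 0.4 0.06 -2; 30 0.76 0.43 0.06 -2; 30 0.74 0.46 0.06 -2; 30 0 0 0.4 0; 30 0 0 0.4 0; 30 0 0 0.4 0; 30 0 0 0.4 0; 30 0 0 0.4 0"
}}

```text
time: 16.4
tool_pos: [0.538, 0.2175, 0.1394]
tool_rot: [-0.0, 0.484, 0.875, -0.0]
contact_force: [-0.4, 0.5, -0.8]
gripper_width: 0.353
```

Run:
```python
from h import *
plan([((.539,.2175,.058),122.3,8)],30)
```

```text
now [0.538  0.2175 0.1394] 122.2
30 -0.002 0.004 0.339 -0.02; 30 -0.002 0.004 0.339 -0.02; 30 -0.002 0.004 0.339 -0.02; 30 -0.002 0.004 0.339 -0.02; 30 -0.002 0.004 0.339 -0.02; 30 -0.002 0.004 0.339 -0.02; 30 -0.002 0.004 0.339 -0.02; 30 -0.002 0.004 0.339 -0.02
```

>>> {"api": "drive_tool", "payload": {
  "commands": "30 0 0.03 0.5 0; 30 0 0 0.5 0; 30 0 0 0.4 0; 30 0 0 0.3 0; 30 0 0 0.3 0; 30 0 0 0.2 0; 30 0 0 0 0; 30 0 0 0 0"
}}

```text
time: 17.4
tool_pos: [0.5392, 0.2186, 0.0749]
tool_rot: [0.0, 0.483, 0.875, 0.0]
contact_force: [-0.1, -0.0, 0.2]
gripper_width: 0.351
```

>>> {"api": "drive_tool", "payload": {
  "commands": "30 0 0 0.15 0; 30 0 0 0.15 0; 30 0 0 0.15 0; 30 0 0 0.1 0; 30 0 0 0 0; 30 0 0 0 0; 30 0 0.15 0 0; 30 0 0.15 0 0"
}}

```text
time: 18.4
tool_pos: [0.5467, 0.2232, 0.0581]
tool_rot: [0.0, 0.483, 0.875, -0.0]
contact_force: [-0.6, -1.9, 0.3]
gripper_width: 0.353
```

Run:
```python
from h import *
piv=np.array([.4913,.2931]);w=[]
for k in range(1,17):
    a=-51.5+(89/16)*k; w.append((np.r_[piv+.088*np.array([np.cos(np.radians(a)),np.sin(np.radians(a))]),.058],180+a,1))
plan(w,30)
```

```text
now [0.5467 0.2232 0.0581] 122.2
30 0.085 0.280 0.003 -11.86; 30 0.014 0.284 -0.000 -5.56; 30 0.014 0.284 -0.000 -5.56; 30 0.014 0.284 -0.000 -5.56; 30 0.014 0.284 -0.000 -5.56; 30 0.014 0.284 -0.000 -5.56; 30 0.014 0.284 -0.000 -5.56; 30 0.014 0.284 -0.000 -5.56
30 0.014 0.284 -0.000 -5.56; 30 0.014 0.284 -0.000 -5.56; 30 0.014 0.284 -0.000 -5.56; 30 0.014 0.284 -0.000 -5.56; 30 0.014 0.284 -0.000 -5.56; 30 0.014 0.284 -0.000 -5.56; 30 0.014 0.284 -0.000 -5.56; 30 0.014 0.284 -0.000 -5.56
```

>>> {"api": "drive_tool", "payload": {
  "commands": "30 0.08 0.28 0 -10; 30 0.02 0.28 0 -7; 30 0.01 0.28 0 -5.6; 30 0.01 0.28 0 -5.6; 30 0.01 0.28 0 -5.6; 30 0.01 0.28 0 -5.6; 30 0.01 0.28 0 -5.6; 30 0.01 0.28 0 -5.6"
}}

```text
time: 19.4
tool_pos: [0.579, 0.2812, 0.0577]
tool_rot: [-0.0, 0.061, 0.998, -0.0]
contact_force: [-1.2, -0.4, -0.4]
gripper_width: 0.354
```

>>> {"api": "drive_tool", "payload": {
  "commands": "30 0.01 0.28 0 -5.6; 30 0.01 0.28 0 -5.6; 30 0.01 0.28 0 -5.6; 30 0.01 0.28 0 -5.6; 30 0.01 0.28 0 -5.6; 30 0.01 0.28 0 -5.6; 30 0.01 0.28 0 -5.6; 30 0.01 0.28 0 -5.6"
}}

```text
time: 20.4
tool_pos: [0.5631, 0.3448, 0.0578]
tool_rot: [0.0, -0.324, 0.946, -0.0]
contact_force: [0.6, -1.6, -0.9]
gripper_width: 0.349
```

>>> {"api": "drive_tool", "payload": {
  "commands": "30 0 0.1 0 0; 30 0 0 0 0; 30 0 -0.1 0 0; 30 0 -0.1 -0.2 0; 30 0 0 -0.8 0; 30 0 0 -1 0; 30 0 0 -1 0; 30 0 0 -1 0"
}}

```text
time: 21.4
tool_pos: [0.5646, 0.3418, 0.1795]
tool_rot: [0.0, -0.322, 0.947, 0.0]
contact_force: [-0.2, 1.3, -0.4]
gripper_width: 0.349
```

Run:
```python
from h import *
p,f,_=cur();print(p,f)
plan([((.53,-.20,.22),90.3,20),((.5295,-.2003,.18),90.3,4)],60,p,f%360)
```

```text
[0.5646337  0.34182085 0.17945285] -142.4457566903821
60 0.596 -0.681 -0.068 6.36; 60 0.517 -0.743 -0.068 6.36; 60 0.432 -0.795 -0.068 6.36; 60 0.341 -0.838 -0.068 6.36; 60 0.246 -0.871 -0.068 6.36; 60 0.148 -0.893 -0.068 6.36; 60 0.048 -0.904 -0.068 6.36; 60 -0.053 -0.903 -0.068 6.36
60 -0.152 -0.892 -0.068 6.36; 60 -0.250 -0.870 -0.068 6.36; 60 -0.345 -0.837 -0.068 6.36; 60 -0.436 -0.793 -0.068 6.36; 60 -0.521 -0.740 -0.068 6.36; 60 -0.600 -0.678 -0.068 6.36; 60 -0.671 -0.607 -0.068 6.36; 60 -0.734 -0.529 -0.068 6.36
60 -0.788 -0.444 -0.068 6.36; 60 -0.833 -0.354 -0.068 6.36; 60 -0.867 -0.260 -0.068 6.36; 60 -0.890 -0.162 -0.068 6.36; 60 -0.002 -0.004 0.333 -0.00; 60 -0.002 -0.004 0.333 -0.00; 60 -0.002 -0.004 0.333 -0.00; 60 -0.002 -0.004 0.333 -0.00
```

>>> {"api": "drive_tool", "payload": {
  "commands": "60 0.6 -0.68 -0.07 6.4; 60 0.52 -0.74 -0.07 6.4; 60 0.43 -0.8 -0.07 6.4; 60 0.34 -0.84 -0.07 6.4; 60 0.25 -0.87 -0.07 6.4; 60 0.15 -0.89 -0.07 6.4; 60 0.05 -0.9 -0.07 6.4; 60 -0.05 -0.9 -0.07 6.4"
}}

```text
time: 22.4
tool_pos: [0.5498, 0.1244, 0.1954]
tool_rot: [0.0, 0.121, 0.993, 0.0]
contact_force: [-1.2, 1.1, 0.6]
gripper_width: 0.704
```

>>> {"api": "drive_tool", "payload": {
  "commands": "60 -0.15 -0.89 -0.07 6.4; 60 -0.25 -0.87 -0.07 6.4; 60 -0.35 -0.84 -0.07 6.4; 60 -0.44 -0.79 -0.07 6.4; 60 -0.52 -0.74 -0.07 6.4; 60 -0.6 -0.68 -0.07 6.4; 60 -0.67 -0.61 -0.07 6.4; 60 -0.73 -0.53 -0.07 6.4"
}}

```text
time: 23.4
tool_pos: [0.5343, -0.0924, 0.2122]
tool_rot: [0.0, 0.538, 0.843, 0.0]
contact_force: [-0.0, -0.4, 0.2]
gripper_width: 0.703
```

>>> {"api": "drive_tool", "payload": {
  "commands": "60 -0.79 -0.44 -0.07 6.3; 60 -0.83 -0.35 -0.07 6.3; 60 -0.87 -0.26 -0.07 6.3; 60 -0.89 -0.16 -0.07 6.3; 60 0 0 0.33 0; 60 0 0 0.33 0; 60 0 0 0.33 0; 60 0 0 0.33 0"
}}

```text
time: 24.4
tool_pos: [0.5268, -0.1985, 0.1792]
tool_rot: [-0.0, 0.707, 0.708, -0.0]
contact_force: [-0.5, -0.6, -0.6]
gripper_width: 0.701
```

Run:
```python
from h import *
plan([((.5295,-.2003,.18),90.3,2)],60)
t=manip.grab_frame("top")[:,:,::-1];s=manip.grab_frame("side")[:,:,::-1]
cv2.imwrite("pics/t4.png",t);cv2.imwrite("pics/s4.png",s)
c=lambda im,x,y,w,h:cv2.resize(im[y:y+h,x:x+w],(400,300),interpolation=cv2.INTER_CUBIC)
cv2.imwrite("pics/crop4.png",np.vstack([np.hstack([c(t,180,160,80,60),c(t,335,155,80,60)]),np.hstack([c(s,240,235,80,60),c(s,315,120,80,60)])]))
```

```text
now [ 0.5268 -0.1985  0.1792] 90.1
60 -0.029 0.045 -0.014 -0.11; 60 -0.030 0.045 -0.014 -0.11
```

View pics/crop4.png

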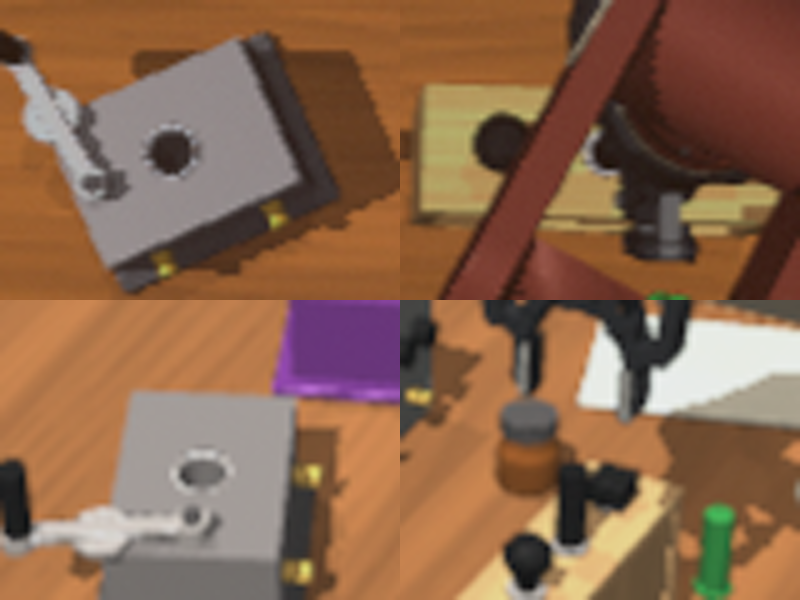

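>>> {"api": "drive_tool", "payload": {
  "commands": "60 -0.06 0.09 0.3 0; 60 0 0 0.5 0; 60 0 0 0.6 0; 60 0 0 0.5 0; 60 0 0 0.4 0; 60 0 0 0.3 0; 60 0 0 0.2 0; 60 0 0 0 0"
}}

```text
time: 25.5
tool_pos: [0.5295, -0.2011, 0.096]
tool_rot: [-0.0, 0.707, 0.707, -0.0]
contact_force: [-0.4, 0.2, -0.6]
gripper_width: 0.701
```

>>> {"api": "drive_tool", "payload": {
  "commands": "0 0 0 0 0; 0 0 0 0 0; 0 0 0 0 0; 0 0 0 0 0; 0 0 0 0 0; 0 0 0 0 0; 0 0 0 0 0; 0 0 0 0 0"
}}

```text
time: 26.5
tool_pos: [0.53, -0.2014, 0.097]
tool_rot: [0.001, 0.707, 0.707, 0.0]
contact_force: [0.6, -0.4, 5.8]
gripper_width: 0.218
```

Run:
```python
from h import *
T=lambda u,v,x0,y0:np.array([x0+(u+.5)/5-.5,y0+(v+.5)/5-.5])
a=plane("top",T(172,151,180,160),.07);b=plane("side",T(203,171,240,235),.07);print("hole",a,b)
# refine: dark/bright ring via ellipse on the gray image
for n,fn,(x,y) in(("top","t4",T(172,151,180,160)),("side","s4",T(203,171,240,235))):
    im=cv2.imread(f"pics/{fn}.png"); k=8; r=9
    xi,yi=int(x)-r,int(y)-r; g=cv2.resize(cv2.cvtColor(im[yi:yi+2*r,xi:xi+2*r],cv2.COLOR_BGR2GRAY),None,fx=k,fy=k,interpolation=cv2.INTER_CUBIC)
    th=np.median(g)*1.0+25; m=(g>th).astype('uint8'); cs,_=cv2.findContours(m,cv2.RETR_EXTERNAL,cv2.CHAIN_APPROX_NONE)
    d=[np.hypot(*(q[:,0]-[(x-xi)*k,(y-yi)*k]).mean(0)) for q in cs]
    pts=np.vstack([q for q in cs if np.hypot(*(q[:,0]-np.array([(x-xi+.5)*k,(y-yi+.5)*k])).T).max()<8*k])
    e=cv2.fitEllipse(cv2.convexHull(pts)); c=np.array(e[0]); c=(c+.5)/k-.5+[xi,yi]
    print(n,"ring",c,e[1][0]/k,e[1][1]/k,plane(n,c,.07))
```

```text
hole [0.51061439 0.25119555 0.07      ] [0.51182535 0.25106918 0.07      ]Traceback (most recent call last):
  File "<stdin>", line 11, in <module>
cv2.error: OpenCV(4.12.0) /io/opencv/modules/imgproc/src/shapedescr.cpp:361: error: (-201:Incorrect size of input array) There should be at least 5 points to fit the ellipse in function 'fitEllipseNoDirect'
```

>>> {"api": "drive_tool", "payload": {
  "commands": "0 0 0 -0.2 0; 0 0 0 -0.5 0; 0 0 0 -0.7 0; 0 0 0 -0.8 0; 0 0 0 -0.8 0; 0 0 0 -0.8 0; 0 0 0 -0.8 0; 0 0 0 -0.8 0"
}}

```text
time: 27.5
tool_pos: [0.5298, -0.2012, 0.2609]
tool_rot: [0.001, 0.707, 0.707, 0.0]
contact_force: [-0.0, 0.6, 0.0]
gripper_width: 0.218
```

Run:
```python
from h import *
print(manip.state()["gripper_width"],manip.state()["contact_force"])
plan([((.46,-.05,.26),110,8),((.511,.251,.26),150,16)],0)
```

```text
0.21750435562432827 [-0.03908443  0.64729136  0.00379718]
now [ 0.5298 -0.2012  0.2609] 90.0
0 0.630 -0.291 0.004 -2.50; 0 0.642 -0.263 0.004 -2.50; 0 0.653 -0.235 0.004 -2.50; 0 0.663 -0.206 0.004 -2.50; 0 0.671 -0.177 0.004 -2.50; 0 0.678 -0.147 0.004 -2.50; 0 0.684 -0.118 0.004 -2.50; 0 0.688 -0.088 0.004 -2.50
0 0.553 0.314 -0.000 -2.50; 0 0.539 0.338 -0.000 -2.50; 0 0.523 0.361 -0.000 -2.50; 0 0.507 0.384 -0.000 -2.50; 0 0.490 0.406 -0.000 -2.50; 0 0.472 0.427 -0.000 -2.50; 0 0.453 0.447 -0.000 -2.50; 0 0.433 0.466 -0.000 -2.50
0 0.412 0.484 -0.000 -2.50; 0 0.391 0.502 -0.000 -2.50; 0 0.368 0.519 -0.000 -2.50; 0 0.345 0.534 -0.000 -2.50; 0 0.322 0.549 -0.000 -2.50; 0 0.297 0.562 -0.000 -2.50; 0 0.273 0.575 -0.000 -2.50; 0 0.247 0.586 -0.000 -2.50
```

>>> {"api": "drive_tool", "payload": {
  "commands": "0 0.5 0 0 0; 0 0.8 -0.04 0 0; 0 1 -0.04 0 0; 0 1 -0.05 0 0; 0 1 -0.05 0 0; 0 1 -0.05 0 0; 0 1 -0.05 0 0; 0 1 -0.05 0 0"
}}

```text
time: 28.5
tool_pos: [0.5187, 0.0197, 0.2574]
tool_rot: [-0.001, 0.707, 0.707, -0.0]
contact_force: [-0.4, 0.5, -0.6]
gripper_width: 0.215
```

>>> {"api": "drive_tool", "payload": {
  "commands": "0 1 -0.05 0 0; 0 1 -0.05 0 0; 0 1 -0.05 0 0; 0 1 -0.05 0 0; 0 1 -0.05 0 0; 0 1 -0.05 0 0; 0 0.8 -0.04 0 0; 0 0.5 0 0 0"
}}

```text
time: 29.5
tool_pos: [0.5084, 0.2383, 0.2574]
tool_rot: [-0.0, 0.707, 0.708, -0.001]
contact_force: [0.2, -0.2, -1.0]
gripper_width: 0.219
```

Run:
```python
from h import *
plan([((.511,.251,.21),90,4)],0)
```

```text
now [0.5084 0.2383 0.2574] 90.1
0 0.106 0.022 0.395 0.02; 0 0.106 0.022 0.395 0.02; 0 0.106 0.022 0.395 0.02; 0 0.106 0.022 0.395 0.02
```

>>> {"api": "drive_tool", "payload": {
  "commands": "0 0.2 0.04 0.4 0; 0 0.22 0.05 0.5 0; 0 0 0 0.5 0; 0 0 0 0.5 0; 0 0 0 0.5 0; 0 0 0 0.3 0; 0 0 0 0.15 0; 0 0 0 0 0"
}}

```text
time: 30.5
tool_pos: [0.5123, 0.2494, 0.1728]
tool_rot: [-0.0, 0.707, 0.707, 0.0]
contact_force: [0.4, 0.6, -0.7]
gripper_width: 0.215
```

Run:
```python
from h import *
p,f,X=cur(); print(p)
t=manip.grab_frame("top")[:,:,::-1];s=manip.grab_frame("side")[:,:,::-1]
cv2.imwrite("pics/t5.png",t);cv2.imwrite("pics/s5.png",s)
for n in C: print(n,proj(n,[.511,.251,.07]),proj(n,[p[0],p[1],p[2]-.072]))
c=lambda im,x,y,w,h:cv2.resize(im[y:y+h,x:x+w],(400,500),interpolation=cv2.INTER_CUBIC)
cv2.imwrite("pics/crop5.png",np.hstack([c(t,175,140,80,100),c(s,240,195,80,100)]))
```

```text
[0.51230958 0.2493614  0.17279032]
side [280.48123743 268.89000436] [279.90088107 259.86876727]
top [214.07454442 189.66574486] [212.15739884 188.20885207]
```

View pics/crop5.png

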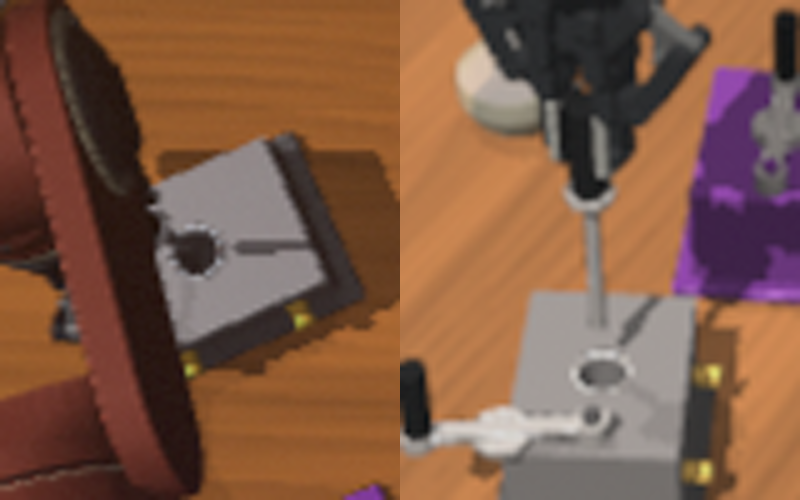

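Run:
```python
from h import *
p,f,X=cur()
ims=[]
for n,fn,(x0,y0) in(("top","t5",(195,170)),("side","s5",(260,230))):
    im=cv2.imread(f"pics/{fn}.png");k=10
    c=cv2.resize(im[y0:y0+45,x0:x0+40],None,fx=k,fy=k,interpolation=cv2.INTER_CUBIC);c=np.clip(c*1.5,0,255).astype('uint8')
    for z in np.arange(0,.09,.01):
        a=(proj(n,[p[0],p[1],p[2]-.072+z])-[x0,y0]+.5)*k; cv2.circle(c,tuple(int(v) for v in a),1,(0,0,255),-1)
    a=(proj(n,[.511,.251,.07])-[x0,y0]+.5)*k; cv2.circle(c,tuple(int(v) for v in a),2,(0,255,0),-1)
    ims.append(c)
cv2.imwrite("pics/z5.png",np.hstack(ims))
# rod centre per row in side
g=cv2.cvtColor(cv2.imread("pics/s5.png"),cv2.COLOR_BGR2LAB).astype(float)
for r in range(238,262,2):
    print(r,g[r,270:290,2].astype(int),round(proj("side",[p[0],p[1],.1])[0],1))
```

```text
238 [164 163 162 162 162 163 152 134 130 139 157 164 164 165 164 163 163 163
 164 164] 279.8
240 [161 161 162 164 164 163 152 136 131 138 158 165 165 164 163 163 164 164
 164 164] 279.8
242 [162 163 164 163 163 163 155 136 131 134 154 164 163 164 164 164 164 164
 163 162] 279.8
244 [164 164 163 163 163 164 159 139 130 134 152 163 164 164 165 165 163 162
 163 164] 279.8
246 [163 163 163 164 165 165 160 139 131 131 149 164 164 164 163 162 163 163
 164 164] 279.8
248 [163 164 165 165 164 163 162 141 131 131 148 164 164 163 163 163 164 164
 164 164] 279.8
250 [165 165 164 163 163 164 165 144 131 131 141 159 162 163 164 164 164 164
 164 164] 279.8
252 [161 163 163 164 165 165 164 147 133 131 141 159 164 164 164 163 163 163
 163 164] 279.8
254 [131 131 131 130 131 130 131 130 131 131 132 134 134 134 134 136 138 137
 138 137] 279.8
256 [130 131 130 131 130 130 130 130 131 131 130 130 131 131 130 131 131 130
 130 130] 279.8
258 [131 130 130 130 130 130 131 130 131 131 130 130 131 131 131 131 130 130
 129 130] 279.8
260 [131 130 130 130 130 131 130 130 131 131 130 130 130 131 130 130 130 130
 130 131] 279.8
```

View pics/z5.png

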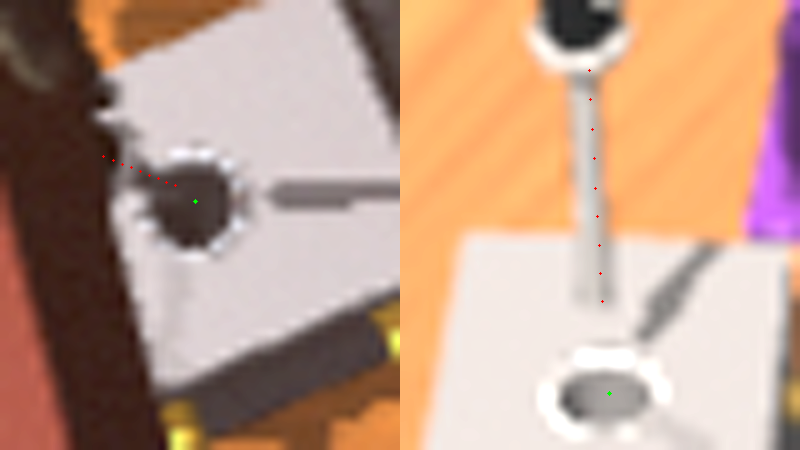

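Run:
```python
from h import *
p,f,X=cur()
g=lambda f:cv2.cvtColor(cv2.imread(f"pics/{f}.png"),cv2.COLOR_BGR2GRAY).astype(int)
print("top t4->t5 (cols 204-224, rows 182-196)")
a,b=g("t4"),g("t5")
for r in range(182,197): print(r,a[r,206:222],b[r,206:222])
print("side")
a,b=g("s4"),g("s5")
for r in range(252,276): print(r,a[r,271:290],b[r,271:290])
```

```text
top t4->t5 (cols 204-224, rows 182-196)
182 [143 142 143 143 142 142 141 141 142 141 142 142 142 142 141 141] [ 86  96 129 143 142 142 142 141 141 142 141 142 141 141 141 142]
183 [143 143 144 142 143 142 142 142 142 142 142 143 141 141 141 142] [ 49  79  95 127 143 143 141 142 142 143 142 143 141 141 141 142]
184 [144 144 143 143 144 142 142 141 126 134 142 142 142 143 142 141] [ 27  85 113 134 142 141 142 141 124 132 142 141 142 141 140 141]
185 [143 142 143 143 143 140 164 160 149 166 143 135 141 140 141 143] [ 21  84  95 126 143 141 163 161 150 166 142 134 142 142 141 142]
186 [143 143 143 143 159 134 100  86  81  86  91 153 140 133 142 142] [ 32  86  78  74 122 120  99  84  79  86  89 152 139 130 140 142]
187 [144 143 144 148 122  77  56  48  48  47  51  86 112 133 142 141] [ 56  84  66  45  59  59  50  45  44  44  51  85 111 133 141 142]
188 [142 143 130 129  92  47  45  44  44  45  45  48 123 120 129 142] [ 65  85  67  50  47  43  40  43  41  41  42  46 123 119 127 141]
189 [144 143 133 107  68  41  41  45  44  44  46  48  97  93 123 141] [ 72 122 125  95  59  49  49  42  40  
[... 4172 characters left out ...]
74  87 105 110 111 112 118 142 149 147 154 158
 158]
272 [158 159 158 158 183 182 156 149 135 127 138 156 159 160 162 158 158 158
 158] [158 158 158 158 183 182 157 149 136 127 138 156 154 149 148 143 147 150
 154]
273 [158 158 158 158 158 170 178 169 153 146 155 171 167 157 158 158 158 157
 158] [158 158 158 158 158 170 178 169 154 146 155 171 166 151 150 147 143 143
 146]
274 [158 158 158 158 158 158 158 156 155 155 156 159 159 158 158 159 158 158
 158] [159 158 158 158 158 158 158 156 155 156 156 158 158 158 158 155 147 143
 143]
275 [158 158 158 158 158 158 154 150 155 158 158 158 158 158 158 158 158 158
 158] [158 158 158 158 158 158 154 150 154 158 158 159 158 158 159 157 155 151
 147]
```

Run:
```python
from h import *
A=np.array
t=tri(A([212.1,188.5]),A([279.13,260.2]));h=tri(A([214.0,189.9]),A([280.0,269.0]));print(t,h)
# z fixed variants
def fz(z,a,b):
    r=least_squares(lambda q:np.r_[proj("top",[*q,z])-a,proj("side",[*q,z])-b],[.5,.2]);return r.x.round(4)
print(fz(.1008,A([212.1,188.5]),A([279.13,260.2])),fz(.07,A([214.0,189.9]),A([280.0,269.0])))
print(cur()[0],manip.state()["time"])
```

```text
(array([0.5128, 0.2503, 0.0998]), array([-0.18, -0.44,  0.44,  0.08])) (array([0.5112, 0.2516, 0.0698]), array([-0.13, -0.3 ,  0.3 ,  0.06]))
[0.5126 0.2504] [0.5112 0.2516]
[0.51265818 0.24953666 0.17351603] 30.6
```

>>> {"api": "drive_tool", "payload": {
  "commands": "0 0.04 -0.05 0 0; 0 0 0 0.2 0; 0 0 0 0.2 0; 0 0 0 0.2 0; 0 0 0 0.1 0; 0 0 0 0 0; 0 0 0 0 0; 0 0 0 0 0"
}}

```text
time: 31.6
tool_pos: [0.511, 0.2507, 0.1522]
tool_rot: [0.0, 0.707, 0.707, 0.0]
contact_force: [-0.4, -0.2, 0.3]
gripper_width: 0.219
```

Run:
```python
from h import *
print(cur()[0])
for n,fn in(("top","t6"),("side","s6")): cv2.imwrite(f"pics/{fn}.png",manip.grab_frame(n)[:,:,::-1])
L=lambda f:cv2.imread(f"pics/{f}.png").astype(int)
# change vs empty scene
d=np.abs(L("s6")-L("s4")).sum(2)
for r in range(254,270): print(r,d[r,271:290])
d=np.abs(L("t6")-L("t4")).sum(2)
print("top")
for r in range(183,196): print(r,d[r,204:220])
for n in C: print(n,proj(n,[.5112,.2516,.0785]))
```

```text
[0.51096857 0.25066265 0.15215837]
254 [ 1  4  3  2  4  3 31 43 40 96 61  2  2  3  3  4  3  3 42]
255 [  2   1   4   3   2   2  47  65  49 109  67   5   1   2   6   2   0   3
  78]
256 [  3   2   3   3   2   2  31  51  50 104  64   3   0   2   3   3   1  40
 134]
257 [  3   5   4   3   4   4  14  38  48 102  60   2   3   0   2   4  38 134
 190]
258 [  2   2   2   4   3   3  31  54  46 101  68   2   2   2   2  37 130 186
 121]
259 [  3   3   2   1   1   4  46  66  47 110  71   4   2   5  40 132 188 187
  72]
260 [  1   4   4   3   4   3  16  43  49 105  69   0   2  39 129 187 190 122
  32]
261 [  3   2   2   3   2   2   3  23  47  95  65   3   1  81 186 189 121  33
   1]
262 [  4   3   4   2   2   4   3  11  35  87  86  15  39 132 189 122  32   3
   2]
263 [  3   1   2   2   4   4   3   6  22  85 100  79 133 189 187  72   3   1
   2]
264 [  4   2   2   2   1   3   2  17  13  45  89 132 189 188 122  33   3   3
   4]
265 [  2   2   3   5   3   0   2  60 119 157 240 227 154 158  74   3   3   0
   3]
266 [  1   2   3   3   3   2   5  56  98 122 228 241 182  97  25   4   6   6
   4]
267 [ 
[... 501 characters left out ...]
   4]
187 [353 358 357 355 271 206 135  41  20  12   9   5   5   2   4   1]
188 [348 334 356 340 173 171 123  12  15  10   8  11   5   8   5   0]
189 [357 348 351 304 188 133  63  15  10   8  10   8   8   7  75  46]
190 [354 356 347 288 183 104  12  22  21  18   4   4   9  12  80  37]
191 [352 350 348 235  98  20   6   6   5  10   7  15  10   9 126  74]
192 [346 349 350 233  64   0   5   9   8   8   5   5  10  13  13   5]
193 [353 355 349 327  74   5   6   9  17  15  19   8  12   2   2   1]
194 [202 310 351 355  76   1   4  29  34  22   7  11   3   3   4   1]
195 [170 300 342 349 201  50   1  24  22  21   7   3   3   6   3   3]
side [280.16396128 266.69375257]
top [213.17812782 189.3203013 ]
```

>>> {"api": "drive_tool", "payload": {
  "commands": "0 0 0 0.1 0; 0 0 0 0.15 0; 0 0 0 0.15 0; 0 0 0 0.15 0; 0 0 0 0.15 0; 0 0 0 0.1 0; 0 0 0 0 0; 0 0 0 0 0"
}}

```text
time: 32.7
tool_pos: [0.5109, 0.2506, 0.128]
tool_rot: [0.0, 0.707, 0.707, 0.0]
contact_force: [0.4, -0.7, -0.8]
gripper_width: 0.22
```

Run:
```python
from h import *
s=manip.state();print(cur()[0],s["contact_force"],s["ft_torque"])
cv2.imwrite("pics/s7.png",manip.grab_frame("side")[:,:,::-1])
L=lambda f:cv2.imread(f"pics/{f}.png").astype(int)
a=L("s7");d=np.abs(a-L("s4")).sum(2)
for r in range(250,275): print(r,d[r,271:290],a[r,274:287].sum(1) if 0 else a[r,274:287,1])
print(proj("side",[.5112,.2516,.07]))
```

```text
[0.51088636 0.25064997 0.12800702] [ 0.42418524 -0.66015436 -0.78734483] [-0.02232532 -0.00378942  0.01426415]
250 [  2   1   1  13  59 106 128 135 146 133  96  50   9   6   5   7   2   4
   5] [120 134 152 157 158 168 158 133 120 119 124 126 125]
251 [  4   2   0   3   6  32  72 114 104  88  45   9   4   3   3   4   2   6
   1] [124 128 131 120 113 117 110 110 120 124 126 125 123]
252 [  1   2   5   1   4   3  39  94 110  96  27   2   2   3   5   5   4   1
   2] [127 127 126 114 113 107  95 112 123 125 124 124 122]
253 [ 4  4  3  3  4  4 20 44 56 79 43  5  4  4  3 22 46 46 49] [145 144 143 135 136 133 112 124 139 139 138 134 123]
254 [  1   6   4   5   5   5  35  47  36  90  58   5   5   4   3  62 141 141
 139] [158 158 158 143 138 142 124 134 155 155 154 151 128]
255 [  5   5   5   3   3   5  50  71  46 102  62   5   3   3  37 132 189 189
 186] [158 158 158 140 134 142 124 136 158 158 158 144 113]
256 [  6   5   4   6   5   2  33  52  46  98  59   6   3   4  31 122 188 190
 190] [158 158 157 146 140 142 124 137 158 158 158 146 116]
257 [  6   6   4   4   6   6  16  39  45  96  56  
[... 1683 characters left out ...]
70  79  79 103 131 138 104  64  60  83 168 184]
270 [  4   3   4   3   1   6   1  10  72  86  15 134 141  67  10   3   3   2
   5] [189 163  74  74  95 129 138 106  66  60  96 150 165]
271 [  6   3   5   4   5   3   0   3  65  89  10 128 121  59  28  18   7   5
   5] [168 183 146  74  87 125 139 108  68  83 131 151 150]
272 [ 5  2  4  3  5  6  6  3 41 64  9 38 42 43 36 43 32 18 19] [157 183 184 158 149 148 148 135 143 144 144 148 142]
273 [ 6  4  4  5  6  5  4  3 18 24  1  5  0 26 41 40 41 41 40] [158 158 171 179 169 158 153 155 169 166 146 143 143]
274 [ 4  5  4  5  3  5  4  3  4  3  5  4  4 18 41 45 44 42 40] [158 157 158 158 156 155 154 156 158 158 150 143 142]
[280.29656405 269.00721226]
```

>>> {"api": "drive_tool", "payload": {
  "commands": "0 0 -0.025 0 0; 0 0 0 0.15 0; 0 0 0 0.2 0; 0 0 0 0.2 0; 0 0 0 0.2 0; 0 0 0 0.15 0; 0 0 0 0.06 0; 0 0 0 0 0"
}}

```text
time: 33.75
tool_pos: [0.51, 0.2506, 0.0989]
tool_rot: [-0.0, 0.707, 0.707, -0.0]
contact_force: [-1.1, -1.3, -0.5]
gripper_width: 0.217
```

Run:
```python
from h import *
s=manip.state();print(s["time"],cur()[0],s["contact_force"],s["ft_torque"],s["gripper_width"])
t=manip.grab_frame("top")[:,:,::-1];a=manip.grab_frame("side")[:,:,::-1]
cv2.imwrite("pics/s8.png",a)
for r in range(262,273): print(r,a[r,274:287,1])
print("flange under pred", proj("side",[.5112,.2516,.115]),proj("top",[.5112,.2516,.115]))
c=lambda im,x,y,w,h:cv2.resize(im[y:y+h,x:x+w],(400,500),interpolation=cv2.INTER_CUBIC)
z=np.hstack([c(t,175,140,80,100),c(a,256,215,48,60)]); cv2.imwrite("pics/crop8.png",np.clip(z*1.3,0,255).astype('uint8'))
```

```text
33.75 [0.50997537 0.25057376 0.09890756] [-1.12886798 -1.30346119 -0.48648257] [-0.00708209  0.00589265 -0.01245154] 0.21728104853940353
262 [158 159 158 159 148 142 139 126 129 134 116  95  95]
263 [158 158 159 158 147 141 139 123 140 144 113  95  96]
264 [159 158 158 158 147 141 139 125 124 114  95 117 134]
265 [158 158 152 168 170 150 141 124 120 113  96 133 158]
266 [159 163 164 167 160 146 141 116 107 107 145 167 158]
267 [160 165 159 132 112 131 142 111  73  78 155 180 162]
268 [175 162 113  91  93 124 142 113  70  66 116 177 182]
269 [194 171  80  80  94 125 142 115  71  59  83 165 178]
270 [190 164  74  74  88 124 142 116  73  60  96 143 153]
271 [169 184 147  74  77 119 143 119  77  82 131 148 143]
272 [158 184 184 158 147 145 147 138 139 140 144 149 142]
flange under pred [279.58275747 256.5537557 ] [210.11614263 188.11415437]
```

View pics/crop8.png

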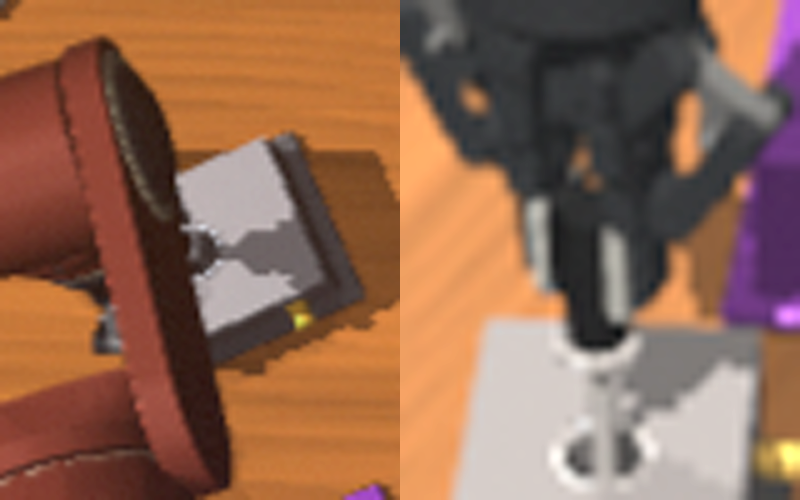

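Side view: the rod enters the hole centred, at column 279.9 against 280.0 for the ring. The flange is at (279.6,257.0), where (279.6,256.6) is expected for a tip 45 mm deep. The grip width is steady and there is no appreciable torque, so I'm handing in.

```bash
python3 -c "
from plant import manip
print(manip.state()['joint_vel'].round(4));print(manip.job_done());s=manip.state();print(s['tool_pos'],s['gripper_width'])"
```

```text
[ 0.0009 -0.0033  0.0006 -0.0002  0.001   0.0002]
the job is handed in; nothing more can be done
None
the job is handed in; nothing more can be done
```

The job is handed in at about 34 s of the 64 s. The lever is open and the anode is held upright and still in the guide hole, its tip about 45 mm below the mouth. No verdict came back.

- **Lever:** the first swing missed because the fingers passed above the knob. The images showed the real fingertips about 37 mm higher than the reported TCP z. I redid it with that offset. The next picture showed the lever swung clear of the hole; by the arm's path it is at roughly 1.7 rad.
- **Anode:** I took the middle tool, the tall plain black handle, straight up out of the rack. I corrected its position from both cameras before lowering it. The tip and hole triangulated at heights of 0.100 m and 0.070 m, as expected.
- **Last checks:**
  - **Depth:** the flange sits where a 45 mm depth predicts, to about half a pixel.
  - **Centring:** the rod is within about 0.3 mm of centre in the side view. The direction along the side camera's view is less sure, about 1–1.5 mm.
  - **Upright:** the rod matched the vertical in the side view before it went in.
  - **Contact and stillness:** force readings stayed within 2 N with no appreciable torque, so I saw no sign of a touch. The arm was still.
- **Disagreed or unchecked:** the z offset never matched the interface's TCP description. I used it as measured. The bystanders were not measured again at the end, but nothing near them was touched in the pictures I viewed.

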